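# Slide the masking tape along the bent rail to its stop

### The arm

A 6-joint arm with a two-finger parallel gripper is mounted at the origin on a cart in front of the work surface, level with it; the furniture and walls round the work are solid. World frame = base frame: x ahead of the robot, y to its left, z up, the work surface at z = 0. Lengths are in m, angles in degrees, forces in N, time in s.
With the tool pointing down it reaches from about 0.25 to 0.725 m from the base axis. Payload 9.7 kg.
Tool frame: the origin (TCP) lies between the finger pads; the fingertips stand 25 mm ahead of it and the grasp point (between the pads) lies 6 mm ahead of it; z points along the fingers, y is the line along which they close (so a half turn about z gives the same grasp; the last joint's range is limited). The gripper opens to 85 mm and grips with 20 to 120 N. Pads are 22 mm wide; open, the fingers measure 114 mm over their backs; the gripper's body (76 mm by 85 mm) begins 54 mm behind the grasp point. The pads swing forward as they close: fully open they stand 13 mm farther back than shut.
Start: joints at [76.146, 4.979, 10.078, 95.1, 0, 90], TCP at [0.132, 0.534, 0.256] pointing down, gripper open.
Joint ranges: [-179.16, 179.16], [-48.56, 103.87], [-65.8, 70.77], [-126.05, 130.52], [-82.76, 87.17], [-180, 180]. Speed limits (degrees/s): [127.2, 127.2, 147.25, 180, 180, 180].

### API

Orientations are given as [roll, pitch, yaw] about the fixed x, y, z axes, in that order (R = Rz(yaw) Ry(pitch) Rx(roll)).
In Python, from workcell import bot, cam gives the robot as it stands (bot), with the cameras (cam).
- The arm moves only by the tool tcp_steps, called after ">>>" as name([rows], argument=value, ...), one row to a line, values as JSON. Schema: {"type":"object","properties":{"segments":{"type":"array","items":{"type":"array","items":{"type":"number"},"minItems":5,"maxItems":5},"minItems":1,"maxItems":5},"grip_n":{"type":"number"},"only":{"type":"string"},"quiet":{"type":"boolean"},"lines":{"type":"string"}},"required":["segments"],"additionalProperties":false}. segments is a list of rows, 1 to 5 of them, each of 5 numbers: dx, dy, dz in a scale on which 1.0 is 0.25 m, then a turn about the tool's z in a scale on which 1.0 is 120 degrees, then the finger opening in m; each row is the pose to reach, as a shift and turn from the pose commanded when the call began, along the tool's axes at that moment; what a row does not reach only later rows make up. A row lasts 1/12 s, in which the tool goes at most 0.0417 m and 7.16 degrees, less where a joint would pass 70% of its speed; a pose out of reach is approached as far as the arm can. The fingers move at their own pace and stop on an object; grip_n is the grip in N (left out, the last holds). Time passes only in rows, so rows that do not move let the fingers close. The tool returns the time, the measured TCP pose, the force, the opening and the grip force at its end. only (a regular expression) keeps the lines of the reply that match it, lines (a string "A,B") keeps lines A to B, and quiet returns only ok. No shift or turn number may pass 1 either way. Input that does not fit is refused with a message, and nothing moves.
- bot.get_obs(): the state, without advancing time (a new reading comes with each control period).
- cam.camera(name): name is "scene" or "side" or "wrist"; returns the picture (480x640x3 uint8, blue, green, red); there is no depth.
- cam.camera_info(name): a dict with "mtx" (3x3 intrinsics, pixels), "k1" (the pictures are not rectified: a ray, as slopes to the right and down, at radius r is drawn at 1 + k1 r^2 times it, then the intrinsics apply), "extrinsics" (4x4, takes a point from camera to world coordinates). Camera axes: x right, y down, z forward; pixel columns grow to the right and rows downward; lengths in m; the calibration is good to about 2 mm. A picture is of the moment at which its call begins: read the wrist's pose just before it. camera_info takes no time and is no camera call; for the wrist camera it gives the pose at the moment of the call.
- bot.job_done(): hands the job in; it is judged then, once.
The state is a dict: "time": time; "q": joint angles; "qd": joint speeds; "joint_efforts": joint torques, N m; "ee_pos": TCP position; "tcp_rot": TCP orientation; "wrist_force": force on the tool from outside, world axes, zero at the start; "torque": the same for the moment, N m; "opening": finger opening in m; "grasp_force": force on a finger pad.
Only numpy, scipy, OpenCV 4.12 (cv2) and the standard library are available. Lean on these libraries where they do the work, as an engineer would, in place of code of your own. Each camera call takes 0.05 s, during which the arm holds its last target. There are 200 camera calls.

### The job

The narrow cream roll of masking tape hangs on the bent steel rod of the tape rail. Slide it along the rod, round both bends, to the red stop plate at the other end, so that it hangs there close up against the plate, and let go of it. Leave the wide white roll hanging where it is, and do not disturb the tape measure or the sanding block on the bench.

Things in the scene. Friction and masses are not known exactly. Their poses are not given: they have to be found in the camera images.
- rail: Tape rail fixed to the bench: level 8 mm steel rod, centre line 140 mm up. Origin on the bench, z up. From above, in its own x, y (mm), the rod runs (-50, 255) - (-50, 35) - (50, -35) - (50, -210): straight legs, two 55 degree bends rounded to 30 mm radius. At both ends it turns down into uprights with screwed feet; nothing else supports it and rolls cannot come off.
- stop_face (a point): Point on the rod's centre line in the plane of the red stop plate's near face, at rail x 50, y -180 mm. Axes as the rail's: +y leads back from the stop along the last leg. The plate, 100 wide x 70 high x 6 mm, hangs under the rod across it; its top edge is 4 mm below the rod's centre line, so fingers above the rod pass over it.
- cream_roll: Cream masking tape roll, a rigid ring, outer diameter 100, inner about 76, 25 mm thick, 0.08 to 0.17 kg, loose on the rod's first leg. It hangs upright, the rod through its hole; its rim stands 12 mm above the rod's top side and can be pinched there from above across the 25 mm. Origin on the axis in the face farther from the stop; z along the axis, towards the stop.
- cream_roll_center (a point): Centre of the cream roll's hole (on the axis, mid thickness), about 35 mm below the rod's centre line while it hangs; the top of its rim is 50 mm above this point. Lifted 18 mm or so, the rod runs about mid-hole and touches nothing. Hanging against the stop plate it lies 12.5 mm from the plate's face.
- white_roll_center (a point): Centre of the wide white tape roll, 90 mm outer diameter, 48 mm thick, hanging on the first leg between the cream roll and the upright there, at least 50 mm of free rod from the cream roll. To be left there.
- tape_measure: Yellow and black tape measure, 35x83x64 mm, on the bench behind the first leg; origin at the centre of its underside. To be left alone.
- sanding_block: Brown cork sanding block, 62x112x32 mm, on the bench behind the first leg; origin at the centre of its underside. To be left alone.

How it is judged (in metres and radians):
At the end, for the whole second after the job is handed in: The cream roll hangs still on the last leg of the rod, let go, with its middle at most 32.5 mm from the stop plate's face along the rod (a gap of at most 20 mm between roll and plate) and within 30 mm of the rod sideways; the white roll hangs within 30 mm of where it was (y of cream_roll_center in the frame of stop_face between 0.005 and 0.0325 m and x of cream_roll_center in the frame of stop_face between -0.03 and 0.03 m and linear speed of cream_roll below 0.03 m/s and contact force between the fingers and cream_roll below 0.1 N and distance of white_roll_center from where it was at the start of the episode below 0.03 m); the robot touches nothing.
It fails at once if the white roll is shifted by more than 30 mm (distance of white_roll_center from where it was at the start of the episode above 0.03 m).
It fails at once if the tape measure is shifted by more than 30 mm (distance of tape_measure from where it was at the start of the episode above 0.03 m).
It fails at once if the sanding block is shifted by more than 30 mm (distance of sanding_block from where it was at the start of the episode above 0.03 m).
It also fails if it takes over 40 s, if anything falls off the work surface, if the arm or the gripper's body presses on something with over 40 N, if the wrist force passes 120 N, or if a joint passes its speed limit or range.

## Working session

There is one attempt and no reset: what is moved stays moved. The work goes in short steps, Python scripts to look and compute and a tool call to move; the robot and the scene stay as the last step left them, time stands still between calls to the robot, and variables do not carry over. Pictures are saved under pics/ and viewed, at most 12 in all, crops included, and the job is handed in when it is done.

```bash
ls; mkdir -p pics; python3 - <<'E'
from workcell import bot, cam
import cv2,numpy as np
for n in("scene","side","wrist"):
    i=cam.camera_info(n);print(n,i["mtx"],i["k1"],np.round(i["extrinsics"],3).tolist())
    cv2.imwrite(f"pics/{n}0.png",cam.camera(n))
o=bot.get_obs();print(o["ee_pos"],o["tcp_rot"],o["opening"],o["time"])
E
```

```text
pics
workcell.py
scene [[621.06157762   0.         307.20838929]
 [  0.         621.06157762 249.48255072]
 [  0.           0.           1.        ]] -0.06289576729633482 [[0.889, -0.336, 0.31, 0.165], [-0.457, -0.67, 0.585, -0.739], [0.012, -0.662, -0.75, 1.152], [0.0, 0.0, 0.0, 1.0]]
side [[439.78551341   0.         330.82032581]
 [  0.         439.78551341 233.0101407 ]
 [  0.           0.           1.        ]] -0.09937970096831364 [[0.971, -0.098, 0.22, 0.418], [-0.241, -0.433, 0.868, -0.66], [0.01, -0.896, -0.444, 0.463], [0.0, 0.0, 0.0, 1.0]]
wrist [[400.91979633   0.         321.89337378]
 [  0.         400.91979633 235.87467025]
 [  0.           0.           1.        ]] -0.06539409088949664 [[0.239, 0.923, 0.3, 0.055], [0.971, -0.227, -0.075, 0.554], [-0.002, 0.309, -0.951, 0.374], [0.0, 0.0, 0.0, 1.0]]
[0.13165975 0.53383127 0.25575471] [-1.79940134e+02 -1.88539029e-03  1.66144186e+02] 0.08548682941776506 0.15
```

View pics/scene0.png

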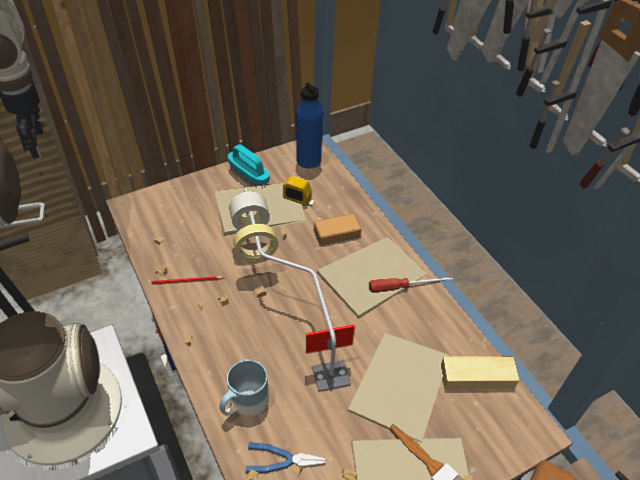

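View pics/side0.png

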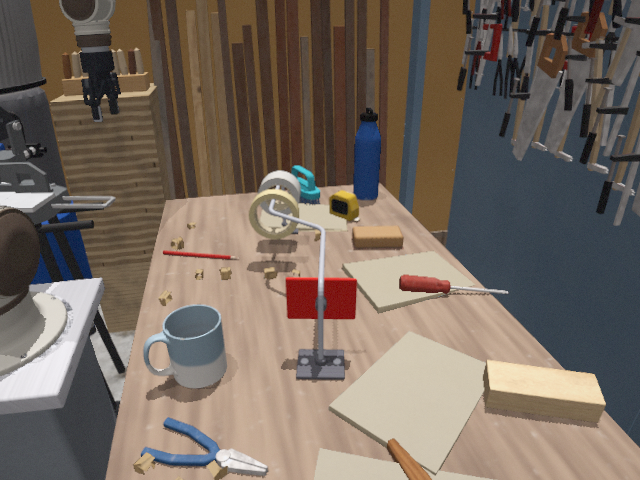

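View pics/wrist0.png

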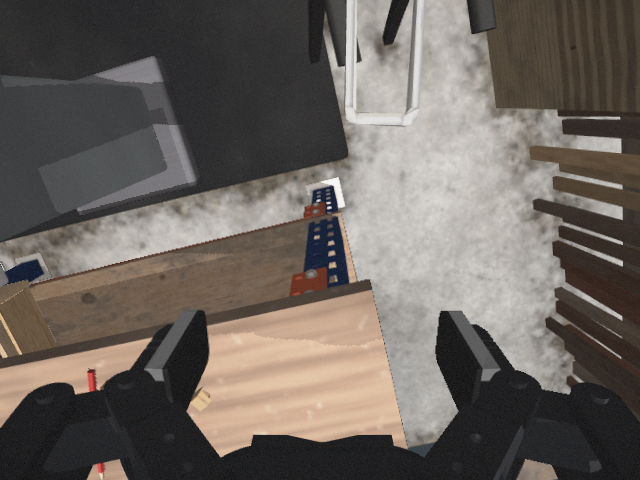

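The scene picture shows the cream roll at about (256,240), the white roll at (250,207), the red plate at (330,340) and the mug at (246,388). The side picture shows the cream roll at (275,214) and the plate at (321,299). The wrist camera does not see the rail yet.

```bash
cat >h.py <<'E'
from workcell import bot, cam
import cv2,numpy as np
def norm(i,p):
    d=np.array([i["k1"],0,0,0,0])
    return cv2.undistortPoints(np.float64(p).reshape(-1,1,2),i["mtx"],d).reshape(-1,2)
def rays(i,p):
    E=np.array(i["extrinsics"]);n=norm(i,p)
    return E[:3,3],np.c_[n,np.ones(len(n))]@E[:3,:3].T
def onz(i,p,z):
    c,d=rays(i,p);return c+d*((z-c[2])/d[:,2])[:,None]
def tri(i,p,j,q):
    P=[np.linalg.inv(np.array(k["extrinsics"]))[:3] for k in(i,j)]
    X=cv2.triangulatePoints(*P,norm(i,p).T,norm(j,q).T);return (X[:3]/X[3]).T
def proj(i,X):
    M=np.linalg.inv(np.array(i["extrinsics"]));r,_=cv2.Rodrigues(M[:3,:3])
    return cv2.projectPoints(np.float64(X).reshape(-1,1,3),r,M[:3,3],i["mtx"],np.array([i["k1"],0,0,0,0]))[0].reshape(-1,2)
def big(m):
    c,_=cv2.findContours(m.astype(np.uint8),cv2.RETR_EXTERNAL,cv2.CHAIN_APPROX_NONE);return max(c,key=cv2.contourArea)
E
python3 - <<'E'
from h import *
C={}
for n in("scene","side"):
    im=cv2.imread(f"pics/{n}0.png");h=cv2.cvtColor(im,cv2.COLOR_BGR2HSV)
    m=((h[...,0]<6)|(h[...,0]>174))&(h[...,1]>180)&(h[...,2]>90)
    m=cv2.morphologyEx(m.astype(np.uint8),cv2.MORPH_CLOSE,np.ones((15,15)))
    m[:250]=0
    c=cv2.convexHull(big(m));q=cv2.approxPolyDP(c,6,True).reshape(-1,2)
    s=q.sum(1);d=q[:,1]-q[:,0]
    C[n]=np.float64([q[s.argmin()],q[d.argmin()],q[s.argmax()],q[d.argmax()]]);print(n,len(q),C[n].tolist())
a,b=cam.camera_info("scene"),cam.camera_info("side")
X=tri(a,C["scene"],b,C["side"]);print(np.round(X,4))
T=onz(b,C["side"][:2],.136);print("top z=.136 side",T.round(4)); T2=onz(a,C["scene"][:2],.136);print("scene",T2.round(4))
# crops zoomed
s=cv2.imread("pics/scene0.png")[170:400,200:380];cv2.imwrite("pics/crop1.png",cv2.resize(s,None,fx=2.6,fy=2.6,interpolation=cv2.INTER_CUBIC))
E
```

```text
scene 4 [[307.0, 333.0], [354.0, 325.0], [350.0, 344.0], [306.0, 351.0]]
side 4 [[286.0, 278.0], [355.0, 279.0], [353.0, 318.0], [288.0, 317.0]]
[[ 0.4861 -0.1385  0.1336]
 [ 0.5785 -0.1636  0.1339]
 [ 0.5773 -0.1613  0.0641]
 [ 0.4866 -0.1352  0.0632]]
top z=.136 side [[ 0.485  -0.1427  0.136 ]
 [ 0.5777 -0.1667  0.136 ]]
scene [[ 0.4859 -0.1398  0.136 ]
 [ 0.5774 -0.1648  0.136 ]]
```

View pics/crop1.png

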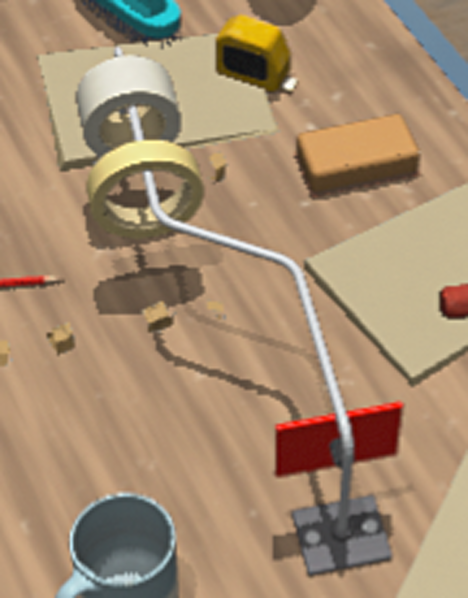

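The crop shows the rod's bends at crop pixels (160,210) and (297,265). The last leg runs down to (346,430) at the plate, and the cream rim is at about (145,150).

```bash
python3 - <<'E'
from h import *
a=cam.camera_info("scene")
f=lambda L:onz(a,[(200+x/2.6,170+y/2.6) for x,y in L],.14)[:,:2]
L3=f([(342,410),(323,350),(308,300)]);L2=f([(195,229),(240,245),(272,256)]);L1=f([(134,118),(150,182)])
def line(P):
    vx,vy,x,y=cv2.fitLine(np.float32(P),cv2.DIST_L2,0,.01,.01).ravel();return np.array([x,y]),np.array([vx,vy]),np.degrees(np.arctan2(vy,vx))
def X(l,m):
    t=np.linalg.solve(np.c_[l[1],-m[1]],m[0]-l[0]);return l[0]+t[0]*l[1]
l1,l2,l3=line(L1),line(L2),line(L3)
print(l1[2],l2[2],l3[2]);A,B=X(l1,l2),X(l2,l3);print(A,B,np.linalg.norm(A-B),"exp .1221")
# yaw from A->B, rail dir (100,-70)
d=B-A;yaw=np.degrees(np.arctan2(d[1],d[0])-np.arctan2(-70,100));O=(A+B)/2;print("yaw",yaw,"O",O)
r=np.radians(yaw);R=np.array([[np.cos(r),-np.sin(r)],[np.sin(r),np.cos(r)]])
for p in((-50,255),(50,-180),(50,-186)):print(p,O+R@np.array(p)/1000)
# cream mask
for n in("scene","side"):
    h=cv2.cvtColor(cv2.imread(f"pics/{n}0.png"),cv2.COLOR_BGR2HSV)
    m=(h[...,0]>18)&(h[...,0]<34)&(h[...,1]>50)&(h[...,2]>120);m[:190 if n=="side" else 220]=0;m[275:]=0;m[:,:225]=0;m[:,310:]=0
    print(n,cv2.boundingRect(big(m)))
    c=big(m).reshape(-1,2);t=c[c[:,1].argmin()];print(t,h[tuple(t[::-1])])
E
```

```text
76.22595 -51.196507 75.89391
[0.48981735 0.08573074] [ 0.5684893  -0.01210526] 0.12554346 exp .1221
yaw -16.20449600835065 O [0.52915335 0.03681274]
(-50, 255) [0.5523017  0.29563537]
(50, -180) [ 0.52693497 -0.14998951]
(50, -186) [ 0.52526058 -0.15575114]
scene (225, 220, 82, 28)
[225 220] [ 22  62 197]
side (249, 190, 50, 49)
[264 190] [ 21  52 176]
```

```bash
python3 - <<'E'
from h import *
a=cam.camera_info("scene");b=cam.camera_info("side")
print("rim",onz(a,[(200+143/2.6,170+150/2.6)],.156),"white",onz(a,[(200+122/2.6,170+68/2.6)],.151),"bottle",onz(a,[(309,163)],0),"bottle top side",onz(b,[(367,195)],0))
o=bot.get_obs();y=np.radians(o["tcp_rot"][2]);p=o["ee_pos"]
d=np.array([.505,.15,.26])-p
print("tool shift",d[0]*np.cos(y)+d[1]*np.sin(y),d[0]*np.sin(y)-d[1]*np.cos(y),-d[2])
E
```

```text
rim [[0.50367075 0.14664258 0.156     ]] white [[0.52964852 0.25186788 0.151     ]] bottle [[0.79536643 0.44737218 0.        ]] bottle top side [[0.80776535 0.4619147  0.        ]]
tool shift -0.45439625593041594 -0.28325506081778024 -0.004245285585426084
```

Units first: shifts go in shares of 0.25 m and turns go in shares of 120 degrees. So -0.175 m / 0.25 = -0.7, -0.035 m / 0.25 = -0.14.

>>> tcp_steps([
  [-0.14,-0.088,0,0,0.085],
  [-0.28,-0.176,0,0,0.085],
  [-0.42,-0.264,0,0,0.085],
  [-0.56,-0.352,0,0,0.085],
  [-0.7,-0.44,0,0,0.085],
], grip_n=40)

```text
time: 0.57
ee_pos: [0.276, 0.3837, 0.2561]
tcp_rot: [-180.0, -0.0, 166.2]
wrist_force: [-0.0, 1.0, -0.2]
opening: 0.085
grasp_force: 0.0
```

>>> tcp_steps([
  [-0.14,-0.088,0,0,0.085],
  [-0.28,-0.176,0,0,0.085],
  [-0.42,-0.264,0,0,0.085],
  [-0.56,-0.352,0,0,0.085],
  [-0.7,-0.44,0,0,0.085],
])

```text
time: 0.98
ee_pos: [0.4198, 0.2348, 0.2563]
tcp_rot: [180.0, 0.0, 166.2]
wrist_force: [0.8, 0.7, -0.8]
opening: 0.0847
grasp_force: 0.0
```

>>> tcp_steps([
  [-0.12,-0.08,0,0,0.085],
  [-0.24,-0.16,0,0,0.085],
  [-0.36,-0.24,0,0,0.085],
  [-0.36,-0.24,0,0,0.085],
  [-0.36,-0.24,0,0,0.085],
])

```text
time: 1.4
ee_pos: [0.4926, 0.1553, 0.2556]
tcp_rot: [-180.0, -0.1, 166.0]
wrist_force: [0.4, 0.3, -0.3]
opening: 0.0848
grasp_force: 0.0
```

```bash
python3 - <<'E'
from h import *
import json
i=cam.camera_info("wrist");cv2.imwrite("pics/w1.png",cam.camera("wrist"))
json.dump({k:np.array(v).tolist() for k,v in i.items()},open("w1.json","w"))
E
```

```text
(no output)
```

View pics/w1.png

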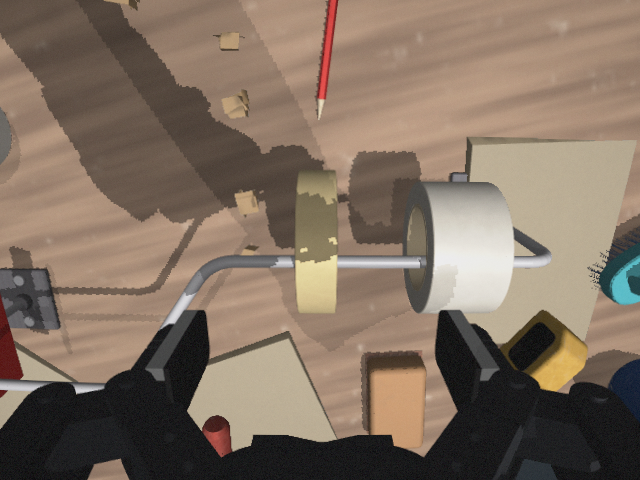

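The wrist view shows the cream rim spanning columns 296–338 at rows 170–312. The rod lies along row 262, with a free gap at columns 338–405 before the white roll at 405–512. The tool is already aligned with the first leg.

```bash
cat >m.py <<'E'
from h import *
import json,sys
def edges(im,rows,lo=220,hi=400):
    # cream rim: edges of column profile
    h=cv2.cvtColor(im,cv2.COLOR_BGR2HSV)
    m=(h[...,0]>19)&(h[...,0]<34)&(h[...,1]>70)
    m=cv2.morphologyEx(m.astype(np.uint8),cv2.MORPH_OPEN,np.ones((5,5)));m[:,:lo]=0;m[:,hi:]=0
    return [(r,*np.nonzero(m[r])[0][[0,-1]]) for r in rows if m[r].any()]
def rod(im,c0,c1,r0,r1):
    g=im[r0:r1,c0:c1].astype(int);s=(g.max(2)-g.min(2)<28)&(g.mean(2)>120)
    s=s.astype(float);return [(c0+k,r0+(np.arange(r1-r0)*s[:,k]).sum()/s[:,k].sum(),s[:,k].sum()) for k in range(0,c1-c0,8) if s[:,k].sum()>2]
E
python3 - <<'E'
from m import *
im=cv2.imread("pics/w1.png");i=json.load(open("w1.json"));i={k:np.array(v) for k,v in i.items()}
e=edges(im,[180,200,220,280,295,305]);print(e)
R=rod(im,225,290,245,280)+rod(im,345,395,245,280);print(np.round(R,1).tolist())
P=onz(i,[(r[0],r[1]) for r in R],.14);print(P[[0,-1]])
d=P[-1]-P[0];print("leg angle",np.degrees(np.arctan2(d[1],d[0])))
E_=onz(i,[(e[-2][1],e[-2][0]),(e[-2][2],e[-2][0])],.15);print("rim",E_,np.linalg.norm(E_[0]-E_[1]))
# rod thickness -> range check
t=np.median([r[2] for r in R]);print("rod px",t,"z",i["extrinsics"][2,3]-.008*400.9/t/1.0)
o=bot.get_obs();print(o["ee_pos"],o["tcp_rot"])
E
```

```text
[(180, np.int64(300), np.int64(335)), (200, np.int64(297), np.int64(336)), (220, np.int64(296), np.int64(336)), (280, np.int64(296), np.int64(336)), (295, np.int64(296), np.int64(335)), (305, np.int64(298), np.int64(335))]
[[273.0, 265.0, 4.0], [281.0, 262.0, 11.0], [289.0, 262.0, 11.0], [345.0, 262.0, 11.0], [353.0, 262.0, 11.0], [361.0, 262.5, 12.0], [369.0, 262.5, 12.0], [377.0, 262.5, 12.0], [385.0, 262.5, 12.0], [393.0, 262.5, 12.0]]
[[0.50078431 0.12273785 0.14      ]
 [0.51745629 0.19646699 0.14      ]]
leg angle 77.25829579517472
rim [[0.51982568 0.13323198 0.15      ]
 [0.5256591  0.15665339 0.15      ]] 0.024136922573075068
rod px 11.5 z 0.09548276275358114
[0.49191393 0.15628072 0.25583437] [-1.79979535e+02 -5.96362361e-02  1.66046733e+02]
```

Scaled: -0.06 m / 0.25 = -0.24, -0.03 m / 0.25 = -0.12.

>>> tcp_steps([
  [0,0.08,-0.12,0,0.085],
  [0,0.12,-0.24,0,0.085],
  [0,0.12,-0.24,0,0.085],
])

```text
time: 1.7
ee_pos: [0.4989, 0.1885, 0.3213]
tcp_rot: [179.8, 0.3, 166.3]
wrist_force: [1.4, 0.4, 1.2]
opening: 0.0849
grasp_force: 0.0
```

```bash
python3 - <<'E'
from m import *
i=cam.camera_info("wrist");im=cam.camera("wrist");cv2.imwrite("pics/w2.png",im)
j=json.load(open("w1.json"));j={k:np.array(v) for k,v in j.items()};i={k:np.array(v) for k,v in i.items()}
json.dump({k:np.array(v).tolist() for k,v in i.items()},open("w2.json","w"))
cv2.imwrite("pics/w2.png",im)
i_,E0=i["extrinsics"][:3,3],0
q=proj(i,onz(j,[(317,308)],.15));print("pred rim",q, "pred rod",proj(i,onz(j,[(260,262)],.14)))
print(edges(im,[200,220,240,260,270,280,290]))
E
```

```text
pred rim [[273.61246371 268.53548509]] pred rod [[228.38548991 231.6438519 ]]
[(200, np.int64(255), np.int64(286)), (220, np.int64(255), np.int64(287)), (240, np.int64(255), np.int64(287)), (260, np.int64(257), np.int64(289)), (270, np.int64(260), np.int64(292))]
```

View pics/w2.png

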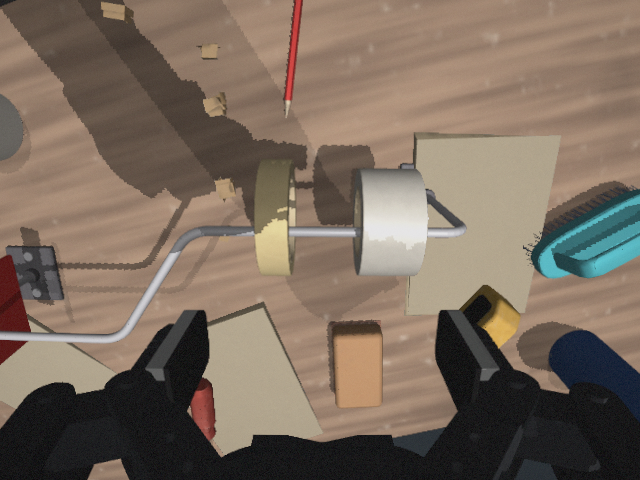

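This view shows the whole rod: first leg on row 232, bends at about (187,233) and (125,337), last leg along row 337 to the plate at (10,300). The cream rim is at columns 255–292 and the white roll at 353–428. I'll triangulate and fit the rail.

```bash
python3 - <<'E'
from m import *
L=lambda n:{k:np.array(v) for k,v in json.load(open(n)).items()}
j,i=L("w1.json"),L("w2.json");im=cv2.imread("pics/w2.png")
print("rim tri",tri(j,[(296,250),(337,250)],i,[(255,222),(288,222)]).round(4).tolist())
print("rod tri (bend1, white edge)",tri(j,[(207,262)],i,[(183,234)]).round(4).tolist())
R1=rod(im,205,252,222,242)+rod(im,298,350,222,242);R3=rod(im,25,105,328,346)
print(np.round(R1[::4],1).tolist(),np.round(R3[::4],1).tolist())
g=im[250:315,130:185].astype(int);s=(g.max(2)-g.min(2)<28)&(g.mean(2)>120)
R2=[(130+np.nonzero(s[k])[0].mean(),250+k) for k in range(0,65,8) if 3<s[k].sum()<20];print(np.round(R2,1).tolist())
def line(P):
    P=onz(i,[p[:2] for p in P],.14)[:,:2]
    v=cv2.fitLine(np.float32(P),cv2.DIST_HUBER,0,.01,.01).ravel();return v[2:],v[:2],np.degrees(np.arctan2(v[1],v[0]))
def X(l,m):
    t=np.linalg.solve(np.c_[l[1],-m[1]],m[0]-l[0]);return l[0]+t[0]*l[1]
l1,l2,l3=line(R1),line(R2),line(R3);A,B=X(l1,l2),X(l2,l3)
print(l1[2],l2[2],l3[2],A,B,np.linalg.norm(A-B))
d=B-A;yaw=np.arctan2(d[1],d[0])-np.arctan2(-70,100);O=(A+B)/2
print("yaw",np.degrees(yaw),"O",O)
for yw in(yaw,np.radians(np.mean([l1[2]%180,l3[2]%180])-90)):
    R=np.array([[np.cos(yw),-np.sin(yw)],[np.sin(yw),np.cos(yw)]])
    print(np.degrees(yw),"stop",O+R@[.05,-.18],"end",O+R@[-.05,.255])
    for e in onz(i,[(255,228),(288,228)],.155):print("rim rail",R.T@(e[:2]-O))
    for e in onz(j,[(296,255),(337,255)],.155):print("rim rail",R.T@(e[:2]-O))
E
```

```text
rim tri [[0.4916, 0.1406, 0.1498], [0.4982, 0.1644, 0.1478]]
rod tri (bend1, white edge) [[0.4889, 0.082, 0.142]]
[[245.0, 234.5, 4.0], [322.0, 232.0, 9.0]] [[25.0, 337.0, 7.0], [57.0, 338.0, 7.0], [89.0, 339.0, 7.0]]
[[175.0, 250.0], [171.0, 258.0], [166.0, 266.0], [160.5, 274.0], [156.5, 282.0], [151.5, 290.0], [146.5, 298.0], [141.5, 306.0], [136.5, 314.0]]
77.69405 -48.67862 75.67123 [0.4915036  0.08033169] [ 0.5693821  -0.00824885] 0.117947325
yaw -13.686611657622564 O [0.53044283 0.03604142]
-13.686611657622564 stop [ 0.53643305 -0.15067794] end [0.54219845 0.2956311 ]
rim rail [-0.05898826  0.09284483]
rim rail [-0.05895155  0.11741309]
rim rail [-0.06164544  0.09298727]
rim rail [-0.06151153  0.11694882]
-13.317359 stop [ 0.53763627 -0.15063546] end [0.54052525 0.29570147]
rim rail [-0.05838868  0.09322305]
rim rail [-0.05819364  0.11779057]
rim rail [-0.06104489  0.09338262]
rim rail [-0.06075656  0.11734281]
```

```bash
cat >>m.py <<'E'
O=np.array([.530,.036]);YW=np.radians(-14.);RR=np.array([[np.cos(YW),-np.sin(YW)],[np.sin(YW),np.cos(YW)]])
def state():
    o=bot.get_obs();p=o["ee_pos"];print("rail xy mm",(RR.T@(p[:2]-O)*1000).round(1),"z",p[2].round(4),"yaw",o["tcp_rot"].round(2),"q6",o["q"].round(1),"open",o["opening"].round(4),"g",o["grasp_force"],"f",o["wrist_force"].round(1),o["time"]);return o
def shift(x,y,z,yaw=None):
    o=bot.get_obs();t=np.radians(o["tcp_rot"][2]);p=o["ee_pos"];d=O+RR@[x/1000,y/1000]-p[:2]
    print("->",x,y,"tool",round(d[0]*np.cos(t)+d[1]*np.sin(t),4),round(d[0]*np.sin(t)-d[1]*np.cos(t),4),round(p[2]-z,4),"turn",None if yaw is None else round((np.degrees(t)-yaw+180)%360-180,1))
E
```

>>> tcp_steps([
  [0,0,0,0,0.05],
  [0,0,0,0,0.05],
  [0,0,0,0,0.05],
])

```text
time: 2.0
ee_pos: [0.4984, 0.1861, 0.3154]
tcp_rot: [-180.0, -0.1, 166.2]
wrist_force: [-0.7, -0.7, -0.2]
opening: 0.0512
grasp_force: 0.0Traceback (most recent call last):
```

```bash
python3 -c "
from m import *
state();shift(-50,105,.2,166);shift(-50,105,.171,166)"
```

```text
  File "<string>", line 3, in <module>
    state();shift(-50,105,.2,166);shift(-50,105,.171,166)
    ~~~~~^^
  File "m.py", line 14, in state
    o=bot.get_obs();p=o["ee_pos"];print("rail xy mm",(RR.T@(p[:2]-O)*1000).round(1),"z",p[2].round(4),"yaw",o["tcp_rot"].round(2),"q6",o["q"].round(1),"open",o["opening"].round(4),"g",o["grasp_force"],"f",o["wrist_force"].round(1),o["time"]);return o
                                                                                                                                                              ^^^^^^^^^^^^^^^^^^
AttributeError: 'float' object has no attribute 'round'
```

```bash
sed -i 's/o\["opening"\].round(4)/o["opening"]/' m.py
python3 -c "
from m import *
state();shift(-50,105,.2,166);shift(-50,105,.171,166)"
```

```text
rail xy mm [-66.9 138. ] z 0.3154 yaw [-1.7995e+02 -7.0000e-02  1.6618e+02] q6 [ 20.5   4.4  16.1 101.8  -0.   34.3] open 0.051225677864016 g 0.0 f [-0.7 -0.7 -0.2] 2.0
-> -50 105 tool -0.0168 -0.033 0.1154 turn 0.2
-> -50 105 tool -0.0168 -0.033 0.1444 turn 0.2
```

Scaled: 0.11 m / 0.25 = 0.44, 0.09 m / 0.25 = 0.36.

>>> tcp_steps([
  [-0.032,-0.06,0.12,0,0.05],
  [-0.068,-0.132,0.24,0,0.05],
  [-0.068,-0.132,0.36,0,0.05],
  [-0.068,-0.132,0.44,0,0.05],
  [-0.068,-0.132,0.44,0,0.05],
])

```text
time: 2.42
ee_pos: [0.5056, 0.1488, 0.2012]
tcp_rot: [-179.8, -0.4, 166.1]
wrist_force: [-0.5, -0.9, -0.3]
opening: 0.0498
grasp_force: 0.0
```

```bash
python3 -c "
from m import *
state();shift(-50,105,.171,166)
i=cam.camera_info('wrist');im=cam.camera('wrist');cv2.imwrite('pics/w3.png',im)
print(edges(im,[300,330,350,370],230,420), proj(i,np.r_[O+RR@[-.05,.0925],.155]),proj(i,np.r_[O+RR@[-.05,.1175],.155]))"
```

```text
rail xy mm [-51.  103.5] z 0.2012 yaw [-179.78   -0.37  166.1 ] q6 [16.4  1.4  0.3 89.3  0.  30.3] open 0.04980471451213224 g 0.0 f [-0.5 -0.9 -0.3] 2.4167
-> -50 105 tool -0.001 0.0015 0.0302 turn 0.1
[(300, np.int64(295), np.int64(347)), (330, np.int64(297), np.int64(345))] [[295.1975134  292.76059901]] [[350.25746615 292.95288463]]
```

View pics/w3.png

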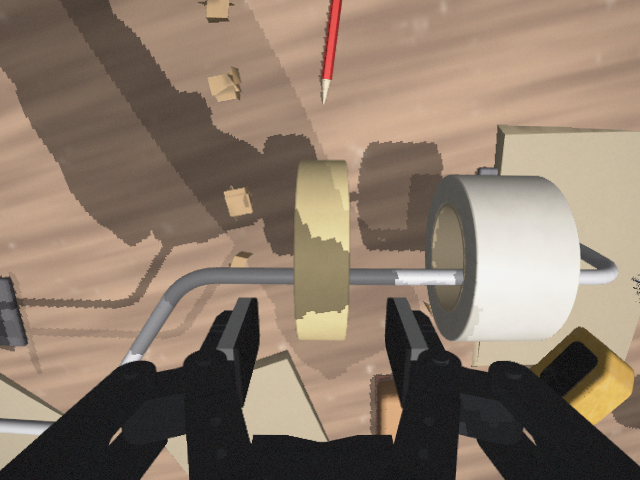

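The rim (columns 295–349) is centred between the fingers (about 255 and 388), and the white roll is clear of them.

Scaled: 0.033 m / 0.25 = 0.132, 0.017 m / 0.25 = 0.068.

>>> tcp_steps([
  [0,0,0.068,0,0.05],
  [0,0,0.132,0,0.05],
  [0,0,0.132,0,0.05],
  [0,0,0.132,0,0.05],
], grip_n=60)

```text
time: 2.8
ee_pos: [0.5076, 0.15, 0.1744]
tcp_rot: [180.0, 0.0, 166.2]
wrist_force: [0.5, -1.0, 0.3]
opening: 0.0501
grasp_force: 0.0
```

```bash
python3 -c "
from m import *
state()"
```

```text
rail xy mm [-49.3 105.2] z 0.1744 yaw [1.7999e+02 1.0000e-02 1.6616e+02] q6 [16.5  1.2 -2.9 85.9  0.  30.3] open 0.050090087546005774 g 0.0 f [ 0.5 -1.   0.3] 2.8
```

Lower 3 mm more, then close.

Scaled: 0.003 m / 0.25 = 0.012.

>>> tcp_steps([
  [0,0,0.012,0,0.05],
  [0,0,0.012,0,0.022],
  [0,0,0.012,0,0.015],
  [0,0,0.012,0,0.015],
  [0,0,0.012,0,0.015],
], grip_n=60)

```text
time: 3.22
ee_pos: [0.508, 0.15, 0.1715]
tcp_rot: [179.9, 0.1, 166.2]
wrist_force: [-0.1, 0.5, 5.9]
opening: 0.023
grasp_force: 59.9
```

>>> tcp_steps([
  [0,0,0,0,0.015],
  [0,0,0,0,0.015],
  [0,0,-0.036,0,0.015],
  [0,0,-0.072,0,0.015],
  [0,0,-0.072,0,0.015],
])

```text
time: 3.63
ee_pos: [0.5082, 0.1499, 0.1905]
tcp_rot: [179.9, 0.1, 166.1]
wrist_force: [0.9, 0.2, -0.5]
opening: 0.0225
grasp_force: 59.1
```

```bash
python3 -c "
from m import *
state();shift(-50,55,.19,166)"
```

```text
rail xy mm [-48.7 105.3] z 0.1905 yaw [1.7994e+02 1.2000e-01 1.6614e+02] q6 [16.4  1.2 -1.1 87.5 -0.  30.3] open 0.022467700748000464 g 59.10868295934051 f [ 0.9  0.2 -0.5] 3.6333
-> -50 55 tool 0.0014 -0.0503 0.0005 turn 0.1
```

Scaled: -0.054 m / 0.25 = -0.216, -0.042 m / 0.25 = -0.168.

>>> tcp_steps([
  [0,-0.056,0,0,0.015],
  [0,-0.112,0,0,0.015],
  [0,-0.168,0,0,0.015],
  [0,-0.216,0,0,0.015],
  [0,-0.216,0,0,0.015],
])

```text
time: 4.05
ee_pos: [0.494, 0.0948, 0.1883]
tcp_rot: [-180.0, -0.0, 166.0]
wrist_force: [0.1, -0.2, -0.7]
opening: 0.023
grasp_force: 59.2
```

```bash
python3 -c "
from m import *
state();shift(-40,30,.19,186);shift(-20,14,.19,196)
cv2.imwrite('pics/s4.png',cv2.resize(cam.camera('side')[130:370,200:420],None,fx=2.5,fy=2.5))"
```

```text
rail xy mm [-49.2  48.4] z 0.1883 yaw [-179.96   -0.    166.02] q6 [10.9 -2.3 -4.8 87.5 -0.  24.9] open 0.023041649210541967 g 59.18683979893103 f [ 0.1 -0.2 -0.7] 4.05
-> -40 30 tool -0.0092 -0.0184 -0.0017 turn -20.0
-> -20 14 tool -0.0292 -0.0344 -0.0017 turn -30.0
```

View pics/s4.png

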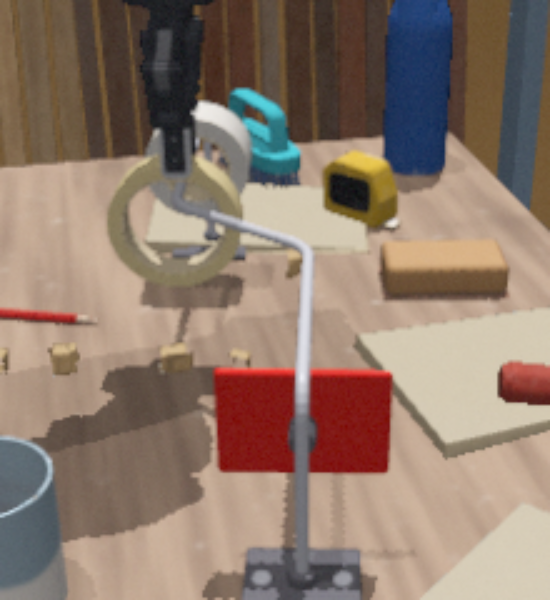

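The cream roll is lifted clear with the rod inside its hole (crop (185,195)), and the white roll hangs undisturbed. Next is the first bend.

Scaled: -0.037 m / 0.25 = -0.148, -0.031 m / 0.25 = -0.124, -34 degrees / 120 = -0.2833.

>>> tcp_steps([
  [-0.004,-0.044,0,-0.0583,0.015],
  [-0.02,-0.076,0,-0.1167,0.015],
  [-0.056,-0.1,0,-0.175,0.015],
  [-0.092,-0.124,0,-0.2333,0.015],
  [-0.124,-0.148,0,-0.2833,0.015],
])

```text
time: 4.52
ee_pos: [0.5163, 0.0536, 0.1882]
tcp_rot: [180.0, 0.0, -159.5]
wrist_force: [0.7, 0.4, -1.6]
opening: 0.0227
grasp_force: 59.2
```

```bash
python3 -c "
from m import *
state();shift(-4,3,.19,207);shift(10,-7,.19,207);shift(24,-16,.19,207);shift(36,-25,.19,200);shift(45,-34,.19,193)"
```

```text
rail xy mm [-17.6  13.7] z 0.1882 yaw [ 1.7999e+02  1.0000e-02 -1.5951e+02] q6 [  5.9  -0.1  -2.7  87.4   0.  -14.6] open 0.02265980091607282 g 59.22035391675308 f [ 0.7  0.4 -1.6] 4.5167
-> -4 3 tool -0.0051 -0.0165 -0.0018 turn -6.5
-> 10 -7 tool -0.011 -0.0327 -0.0018 turn -6.5
-> 24 -16 tool -0.0174 -0.0481 -0.0018 turn -6.5
-> 36 -25 tool -0.0222 -0.0623 -0.0018 turn 0.5
-> 45 -34 tool -0.0245 -0.0748 -0.0018 turn 7.5
```

Scaled: -0.075 m / 0.25 = -0.3, -0.062 m / 0.25 = -0.248, 7 degrees / 120 = 0.0583.

>>> tcp_steps([
  [-0.02,-0.064,0,-0.05,0.015],
  [-0.044,-0.132,0,-0.05,0.015],
  [-0.068,-0.192,0,-0.05,0.015],
  [-0.088,-0.248,0,0,0.015],
  [-0.098,-0.3,0,0.0583,0.015],
])

```text
time: 4.93
ee_pos: [0.5655, -0.0086, 0.188]
tcp_rot: [180.0, 0.0, -167.1]
wrist_force: [0.5, 0.6, -1.7]
opening: 0.0232
grasp_force: 59.2
```

```bash
python3 -c "
from m import *
state();shift(49,-46,.19,186);shift(50,-60,.19,180);shift(50,-75,.19,173);shift(50,-90,.19,166)"
```

```text
rail xy mm [ 45.2 -34.7] z 0.188 yaw [ 179.99    0.   -167.11] q6 [ -0.9   6.2   3.9  87.6   0.  -13.8] open 0.023152716617709623 g 59.22992273233831 f [ 0.5  0.6 -1.7] 4.9333
-> 49 -46 tool 0.0017 -0.0118 -0.002 turn 6.9
-> 50 -60 tool 0.0072 -0.0247 -0.002 turn 12.9
-> 50 -75 tool 0.014 -0.0381 -0.002 turn 19.9
-> 50 -90 tool 0.0207 -0.0515 -0.002 turn 26.9
```

Scaled: -0.0515 m / 0.25 = -0.206, -0.038 m / 0.25 = -0.152, 27 degrees / 120 = 0.225.

>>> tcp_steps([
  [0.008,-0.048,0,0.0583,0.015],
  [0.028,-0.1,0,0.1083,0.015],
  [0.056,-0.152,0,0.1667,0.015],
  [0.084,-0.206,0,0.225,0.015],
  [0.084,-0.206,0,0.225,0.015],
])

```text
time: 5.35
ee_pos: [0.5556, -0.0648, 0.1882]
tcp_rot: [-180.0, -0.0, 165.7]
wrist_force: [0.5, -0.6, -1.9]
opening: 0.0229
grasp_force: 59.3
```

```bash
python3 - <<'E'
from m import *
state();shift(50,-157,.19,166)
i=cam.camera_info("wrist");im=cam.camera("wrist")
for p in([.05,-.18,.14],[.0,-.18,.136],[.1,-.18,.136],[.05,-.15,.14]):
    q=proj(i,np.r_[O+RR@p[:2],p[2]])[0];print(q.round())
    cv2.circle(im,tuple(int(v) for v in q),3,(0,255,0),-1)
cv2.imwrite("pics/w5.png",im)
E
```

```text
rail xy mm [ 49.2 -91.6] z 0.1882 yaw [-1.7997e+02 -1.0000e-02  1.6566e+02] q6 [-6.6  5.4  3.  87.6 -0.   7.7] open 0.02288343368976693 g 59.260757892625406 f [ 0.5 -0.6 -1.9] 5.35
-> 50 -157 tool -0.0012 -0.0654 -0.0018 turn -0.3
[130. 290.]
[116. 182.]
[149. 374.]
[193. 290.]
```

View pics/w5.png

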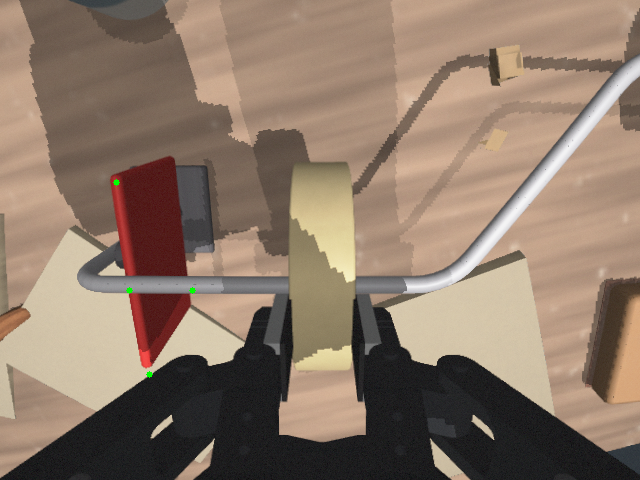

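The plate's near top edge runs from (120,180) to (152,362), within about 5 px (2–3 mm) of the projected markers. So the roll would touch the plate at rail y of about -165, and I'll aim for -156.

>>> tcp_steps([
  [0,-0.064,0,0,0.015],
  [0,-0.128,0,0,0.015],
  [0,-0.192,0,0,0.015],
  [0,-0.256,0,0,0.015],
  [0,-0.256,0,0,0.015],
])

```text
time: 5.82
ee_pos: [0.5404, -0.1263, 0.1882]
tcp_rot: [-180.0, 0.0, 166.2]
wrist_force: [-0.1, 0.3, -2.2]
opening: 0.0231
grasp_force: 59.3
```

>>> tcp_steps([
  [0,0,0.032,0,0.015],
  [0,0,0.06,0,0.015],
  [0,0,0.06,0,0.015],
])

```text
time: 6.07
ee_pos: [0.5408, -0.1241, 0.1718]
tcp_rot: [180.0, -0.1, 166.2]
wrist_force: [0.9, 0.5, -0.9]
opening: 0.0227
grasp_force: 59.4
```

```bash
python3 - <<'E'
from m import *
state();i=cam.camera_info("wrist");im=cam.camera("wrist")
cv2.imwrite("pics/w6.png",im)
E
```

```text
rail xy mm [  49.2 -152.8] z 0.1718 yaw [ 1.7999e+02 -5.0000e-02  1.6624e+02] q6 [-12.9   4.8   0.5  85.8   0.    0.8] open 0.022745594590665736 g 59.360566263785586 f [ 0.9  0.5 -0.9] 6.0667
```

View pics/w6.png

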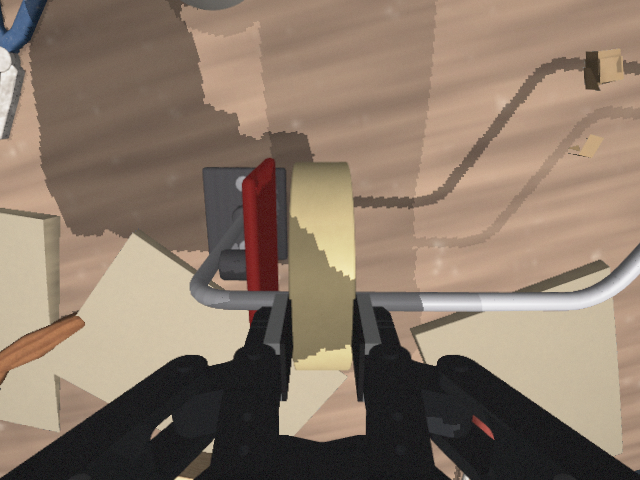

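The roll (columns 289–355) is about 12 mm short of the plate (edge at about column 262). I'll move 5 mm closer and then release.

Scaled: -0.005 m / 0.25 = -0.02.

>>> tcp_steps([
  [0,-0.02,0,0,0.015],
  [0,-0.02,0,0,0.015],
  [0,-0.02,0,0,0.03],
  [0,-0.02,0,0,0.04],
  [0,-0.02,0,0,0.04],
])

```text
time: 6.53
ee_pos: [0.5396, -0.1298, 0.1735]
tcp_rot: [180.0, 0.0, 166.1]
wrist_force: [0.9, 0.4, 0.6]
opening: 0.0402
grasp_force: 0.0
```

>>> tcp_steps([
  [0,0,0,0,0.04],
  [0,0,-0.08,0,0.04],
  [0,0,-0.2,0,0.04],
  [0,0,-0.36,0,0.04],
  [0,0,-0.36,0,0.06],
])

```text
time: 6.95
ee_pos: [0.5407, -0.1301, 0.2709]
tcp_rot: [180.0, 0.5, 166.1]
wrist_force: [1.6, -0.4, 1.4]
opening: 0.0505
grasp_force: 0.0
```

```bash
python3 - <<'E'
from m import *
o=state();j=cam.camera_info("wrist");im=cam.camera("wrist")
for p in([.05,-.1525,.155],[.05,-.1775,.14]):print(proj(j,np.r_[O+RR@p[:2],p[2]]).round())
s=cv2.resize(cam.camera("scene")[170:400,200:380],None,fx=2,fy=2)
v=np.zeros((480,1000,3),np.uint8);v[:,:640]=im;v[:460,640:]=s;cv2.imwrite("pics/f.png",cv2.resize(v,(800,384)))
E
```

```text
rail xy mm [  50.6 -158.6] z 0.2709 yaw [180.     0.53 166.15] q6 [-13.5   5.7  12.5  96.3   0.    0.3] open 0.05054661634294577 g 0.0 f [ 1.6 -0.4  1.4] 6.95
[[330. 238.]]
[[291. 231.]]
```

View pics/f.png

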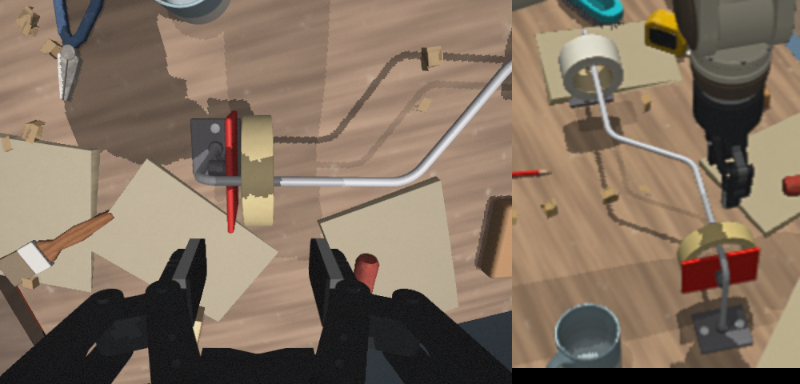

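The cream roll hangs freely a few millimetres from the plate (roll edge at column 242, plate edge at 237). The white roll is where it was and the gripper is clear. I'll let it settle and hand in.

>>> tcp_steps([
  [0,0,0,0,0.05],
  [0,0,0,0,0.05],
  [0,0,0,0,0.05],
  [0,0,0,0,0.05],
  [0,0,0,0,0.05],
])

```text
time: 7.47
ee_pos: [0.5393, -0.1298, 0.2627]
tcp_rot: [-180.0, -0.1, 166.1]
wrist_force: [0.1, -0.6, 0.2]
opening: 0.0501
grasp_force: 0.0
```

>>> tcp_steps([
  [0,0,0,0,0.05],
  [0,0,0,0,0.05],
  [0,0,0,0,0.05],
  [0,0,0,0,0.05],
  [0,0,0,0,0.05],
], lines="1,1")

```text
time: 7.88
```

```bash
python3 -c "
from workcell import bot, cam
print(bot.job_done())"
```

```text
the job is handed in; nothing more can be done
None
```

The job is handed in at about 7.9 s: the cream roll is let go and hangs a few millimetres from the red stop plate, with the white roll, tape measure and sanding block untouched; the hand-in returned no verdict.

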